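Daikon end through the food-waste caddy's flap

TASK

Clear the cut-off daikon end from the acacia board into the food-waste caddy: push the caddy's spring flap open with one finger and, while that finger keeps it open, push the daikon end over the board's edge and through with the other finger, then come away so that the flap shuts. Only push it, gently: do not pick up, pinch or squash the daikon end, do not shove the caddy or press on the board, and leave the mould, ladle and everything else where they are.

Things in the scene. Friction and masses are not known exactly. Their poses are not given: they have to be found in the camera images.
- caddy: white food-waste caddy, fixed, 190 mm deep (its x), 210 wide (its y), 190 high, walls 4 mm, floor 6 mm; origin: centre of its underside; x points from its open front to its back, away from the board, z up. From the lip of its front wall the flap rises at about 30 degrees to the hinge bar; behind that the lid is flat at 190 mm. The sloping rims beside the flap are 11 mm wide.
- lip (a point): middle of the caddy's level front lip, at its outer face: 95 mm in front of the caddy's origin, 120 mm above the worktop. The mouth behind it is 182 mm wide.
- hinge_line (a point): middle of the hinge bar (8 mm thick, along the caddy's y) at the top of the flap, 127 mm behind the lip, 190 mm above the worktop. Nothing stands above the flap: a finger pointing down can push it in almost as far as this bar.
- flap (a joint): steel push flap, 142 mm long from hinge to free edge, 182 wide, 4 thick; 0 = shut, grows to 0.85 rad as its lower free edge swings down and into the caddy about the hinge at the top. A spring shuts it: about 1.5 N at the free edge start to open it, about 4 N hold it wide open 70 mm from the hinge. The light daikon end cannot open it by its weight.
- flap_edge (a point): middle of the flap's lower free edge, which lies just inside the lip when shut; moves with the flap
- board: acacia board on steel legs, fixed, 260 mm deep (its x), 360 mm wide (its y), its flat top 122 mm above the worktop; origin: on the worktop under its centre; x points to the caddy. Its far edge stands 2 mm in front of the caddy's lip and 2 mm above it, with the same yaw, so that things slide straight off into the mouth.
- daikon: cut-off crown end of a daikon radish, off-white with pale green stalk stubs on top, round, 44 mm across with an upright side 17 mm high, rounding to 27 mm (33 mm with the stubs), about 40 g, standing on its cut face on the board in front of the flap; origin: centre of its underside, z up
- daikon_mid (a point): point on the daikon end's axis, 12 mm above its underside
- mould: square white plastic sushi mould with a ridge on its press plate, 74 x 74 mm, 52 mm high, standing on the board to one side of the daikon end; origin: centre of its underside. Leave alone.
- dish: navy ceramic dish, 84 mm across, 28 mm high, on the worktop to the right of the caddy; origin: centre of its underside. Leave alone.
- ladle: stainless steel ladle lying on the board on the other side of the daikon end (it and the mould may be swapped): bowl 70 mm across and 28 high, nearest the caddy, handle 8 mm thick, at most 36 mm high, running back towards the robot along its own +x to 229 mm from its origin, a little past the board's near edge; origin: underside of the bowl. Leave alone.
- soy: dark soy sauce bottle, 54 mm across, 150 mm high, standing on the worktop to the left; origin: centre of its underside. Leave alone.
- bowl: white bowl, 116 mm across, 62 mm high, on the worktop to the right; origin: centre of its underside. Leave alone.
- jar: glass jar, 64 mm across, 90 mm high, on the worktop to the right; origin: centre of its underside. Leave alone.
- mill: wooden pepper mill, 54 mm across, 146 mm high, on the worktop to the left, beside the caddy; origin: centre of its underside. Leave alone.

How it is judged:
By the outcome, as a careful person would: the job done as asked, in the order asked, and still so for the second after the job is handed in, with the robot touching nothing.
It also fails if it takes over 38 s, if anything falls off the work surface, if the arm or the gripper's body presses on something with over 40 N, if the wrist force passes 120 N, or if a joint passes its speed limit or range.

ROBOT

A 6-joint arm with a two-finger parallel gripper is mounted at the origin on the work surface. World frame = base frame: x ahead of the robot, y to its left, z up, the work surface at z = 0. Lengths are in m, angles in rad, forces in N, time in s.
With the tool pointing down it reaches from about 0.35 to 0.975 m from the base axis. Payload 4.9 kg.
Tool frame: the origin (TCP) lies at the very end of the fingers, on their centre line; the grasp point (between the pads) lies 19 mm behind it; z points along the fingers, y is the line along which they close (so a half turn about z gives the same grasp; the last joint's range is limited). The gripper opens to 85 mm and grips with 20 to 120 N. Pads are 22 mm wide; open, the fingers measure 114 mm over their backs; the gripper's body (76 mm by 85 mm) begins 54 mm behind the grasp point. The pads swing forward as they close: fully open they stand 13 mm farther back than shut.
Start: joints at [-1.33, 0.053, 1.613, -0, 1.476, -0.119], TCP at [0.22, -0.585, 0.231] pointing down, gripper open.
Joint ranges: [-3.01, 3.01], [-1.01, 2.22], [0.06, 2.58], [-1.02, 4.17], [0.09, 2.62], [-3.14, 3.14]. Speed limits (rad/s): [2.57, 2.57, 3.14, 3.14, 3.14, 3.14].

INTERFACE

Orientations are given as a rotation vector (axis times angle).
In Python, from cell import sensors, eyes, r gives the robot as it stands. The module is installed in compiled form; this text tells all that it offers.
- The arm moves only by the tool carry_out, never from a script. Its argument "rows" is a list of rows, each a list of 7 numbers: the gripper's target within -1 to 1 (fully open at 1, half-way at 0, shut at -1), then the shift along the world's x, y, z in units of 30 cm (1.0 is 30 cm), then the turn, a rotation vector about the world's x, y, z in units of 180 degrees (1.0 is 180 degrees). A call has 1 to 8 rows; each row shifts and turns the commanded pose from where the row before left it; what a row does not reach is not made up. A row lasts 1/12 s, in which the tool goes at most 41.7 mm and 7.16 degrees, less where a joint would pass 70% of its speed; a pose out of reach is approached as far as the arm can. A call with a number of a shift or a turn outside -1 to 1 is refused whole. A call with a gripper value outside its range is refused whole. The fingers move at their own pace and stop on an object; "force" is the grip in N (left out, the last holds). Time passes only in rows, so rows that do not move let the fingers close. It gives the time, the measured TCP pose, the force, the opening and the grip force at its end, in the units of the state.
- sensors.get_state(): the state, without advancing time (a new reading comes with each control period).
- eyes.camera(name): name is "scene" or "top" or "wrist"; returns (picture, depth): 420x560x3 uint8, red, green, blue; 420x560 float32, m along the optical axis (not along the pixel's ray), 0 where there is no reading.
- eyes.get_calibration(name): a dict with "mtx" (3x3 intrinsics, pixels), "D" ([k1, k2, p1, p2, k3] as OpenCV has them; the pictures are not rectified), "R" (3x3) and "t" (3): a world point X has camera coordinates R X + t. Camera axes: x right, y down, z forward; pixel columns grow to the right and rows downward; lengths in m; the calibration is good to about 2 mm. A picture is of the moment at which its call begins: read the wrist's pose just before it. get_calibration takes no time and is no camera call; for the wrist camera it gives the pose at the moment of the call.
- r.finish_job(): hands the job in; it is judged then, once.
The state is a dict: "clock": time; "joint_pos": joint angles; "qvel": joint speeds; "joint_torque": joint torques, N m; "position": TCP position; "orientation": TCP orientation; "contact_force": force on the tool from outside, world axes, zero at the start; "ft_torque": the same for the moment, N m; "gripper_width": finger opening in m; "finger_force": force on a finger pad.
Only numpy, scipy, OpenCV 4.12 (cv2) and the standard library are available. Lean on these libraries where they do the work, as an engineer would, in place of code of your own. Each camera call takes 0.05 s, during which the arm holds its last target. There are 200 camera calls.

## Working session

There is one attempt and no reset: what is moved stays moved. The work goes in short steps, Python scripts to look and compute and a tool call to move; the robot and the scene stay as the last step left them, time stands still between calls to the robot, and variables do not carry over. Pictures are saved under pics/ and viewed, at most 10 in all, crops included, and the job is handed in when it is done.

Besides the shell and the picture viewer there is one more tool, called after ">>>" as name([rows], argument=value, ...), one row to a line, values as JSON. carry_out: Moves the arm, as the interface text tells. Shifts and turns lie within -1 to 1; 1 stands for 30 cm of shift or 180 degrees of turn. Its arguments: {"type":"object","properties":{"rows":{"type":"array","items":{"type":"array","items":{"type":"number","minimum":-1,"maximum":1}}},"force":{"type":"number"}},"required":["rows"]}

```bash
mkdir -p pics; cat > h.py <<'E'
import numpy as np, cv2
from cell import sensors, eyes, r
def shot(n):
    c=eyes.get_calibration(n); p,d=eyes.camera(n); return p,d,c
def cloud(d,c):
    h,w=d.shape; K=np.array(c['mtx'],float); D=np.array(c['D'],float)
    uv=np.stack(np.meshgrid(np.arange(w),np.arange(h)),-1).reshape(-1,1,2).astype(np.float64)
    n=cv2.undistortPoints(uv,K,D).reshape(h,w,2)
    P=np.dstack([n,np.ones((h,w))])*d[...,None]
    return (P-np.array(c['t']).ravel())@np.array(c['R'])
def save(n,p): cv2.imwrite('pics/'+n+'.png',cv2.cvtColor(p,cv2.COLOR_RGB2BGR))
E
python3 - <<'E'
from h import *
for n in('top','scene'):
    p,d,c=shot(n); save(n,p); X=cloud(d,c); np.savez(n+'.npz',p=p,d=d,X=X)
    print(n,-np.array(c['R']).T@np.array(c['t']).ravel())
print(sensors.get_state())
E
```

```text
top [ 0.45881439 -0.02330874  1.28463687]
scene [ 1.45014549 -0.23656523  0.96983166]
{'clock': 0.1, 'joint_pos': array([-1.33003963e+00,  5.32892817e-02,  1.61417204e+00, -5.99931434e-06,
        1.47598613e+00, -1.18988393e-01]), 'qvel': array([ 0.00019749, -0.00121769, -0.0013428 , -0.00020485, -0.00121291,
       -0.00098762]), 'joint_torque': array([-4.18763348e-04, -3.94901741e+01, -3.71362603e+01, -1.56959745e-04,
        3.98219941e-03, -1.14616975e-05]), 'position': array([ 0.21989189, -0.58443557,  0.23017775]), 'orientation': array([-3.08908647e+00, -5.61713783e-01,  1.86530935e-04]), 'contact_force': array([ 0.85461873, -0.37680218, -0.11523181]), 'ft_torque': array([-0.03706518,  0.04408138,  0.03611372]), 'finger_force': 0.0, 'gripper_width': 0.08530583230144992}
```

View pics/top.png

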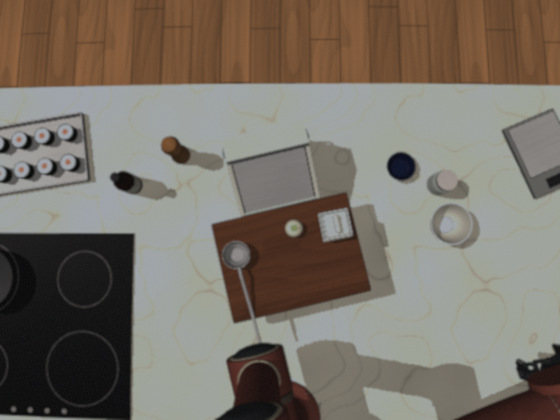

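View pics/scene.png

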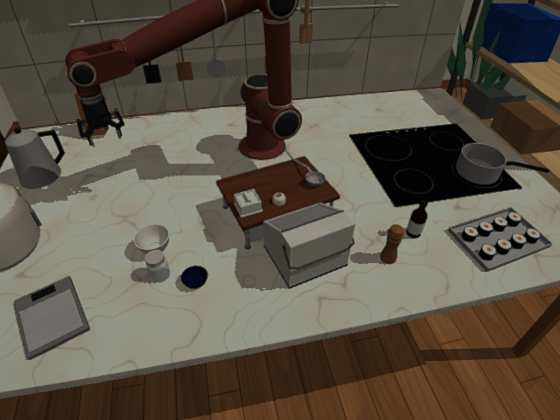

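The top view shows the daikon end at about (293,228), the mould at (336,225), the ladle bowl at (237,254), the board from (213,222) to (370,290), and the flap around (272,178).

```bash
cat >> h.py <<'E'
def ray(uv,z,c):
    n=cv2.undistortPoints(np.array(uv,np.float64).reshape(-1,1,2),np.array(c['mtx'],float),np.array(c['D'],float)).reshape(-1,2)
    R=np.array(c['R']);o=-R.T@np.array(c['t']).ravel()
    v=np.c_[n,np.ones(len(n))]@R
    return o+v*((z-o[2])/v[:,2])[:,None]
E
python3 - <<'E'
from h import *
c=eyes.get_calibration('top'); f=np.load('top.npz'); p,X=f['p'],f['X']
hsv=cv2.cvtColor(p,cv2.COLOR_RGB2HSV)
print(hsv[280,290],hsv[228,293],hsv[225,336],X[280,290],X[228,293],X[225,336],X[178,272])
m=((hsv[...,1]>90)&(X[...,2]>.10)&(X[...,2]<.135)).astype(np.uint8); m[:185]=0;m[330:]=0;m[:,:205]=0;m[:,380:]=0
m=cv2.morphologyEx(m,cv2.MORPH_OPEN,np.ones((3,3)))
q=max(cv2.findContours(m,0,2)[0],key=cv2.contourArea)
W=ray(q.reshape(-1,2),.122,c)[:,:2]
rc=cv2.minAreaRect((W*1000).astype(np.float32)); print('board',rc, cv2.boxPoints(rc))
B=np.array(rc[0])/1000
def blob(name,lo,hi,box):
    x0,y0,x1,y1=box; s=X[y0:y1,x0:x1]; k=(s[...,2]>lo)&(s[...,2]<hi)
    print(name,k.sum(),np.median(s[k],0),s[k].min(0),s[k].max(0))
    vv,uu=np.nonzero(k); return np.c_[uu+x0,vv+y0],s[k]
for n,lo,hi,b in(('daikon',.132,.17,(280,215,308,242)),('mould',.14,.19,(312,203,360,247)),('bowl',.13,.17,(218,238,255,275)),('handle',.128,.17,(240,270,262,320))):
    uv,s=blob(n,lo,hi,b)
    if n!='handle':
        z={'daikon':.14,'mould':.172,'bowl':.15}[n]
        print('  rect',cv2.minAreaRect((ray(uv,z,c)[:,:2]*1000).astype(np.float32)))
# daikon by color
dm=((hsv[...,1]<110)&(hsv[...,2]>110)).astype(np.uint8);k=np.zeros_like(dm);k[214:243,280:308]=1;dm*=k
v,u=np.nonzero(dm);print('daikon col',len(u),ray([[u.mean(),v.mean()]],.138,c))
E
```

```text
[ 10 146  75] [ 37  85 132] [ 96   8 163] [ 0.38548697 -0.02328884  0.12335473] [ 0.51573589 -0.03101176  0.14882732] [ 0.5216349  -0.13589993  0.1734604 ] [0.64084339 0.02136854 0.15632212]
board ((444.1712646484375, -24.75897216796875), (254.74302673339844, 352.8310241699219), 13.35080623626709) [[ 279.50546  117.47714]
 [ 360.9786  -225.81845]
 [ 608.83704 -166.99509]
 [ 527.3639   176.3005 ]]
daikon 234 [ 0.5162093  -0.03100686  0.14624868] [ 0.49597727 -0.05128603  0.13405803] [ 0.53893833 -0.01094395  0.15876802]
  rect ((517.4725341796875, -31.079730987548828), (40.90940856933594, 40.95446014404297), 44.93881607055664)
mould 769 [ 0.52650738 -0.13563554  0.16260296] [ 0.48774084 -0.17606101  0.14053171] [ 0.56453355 -0.09748139  0.17868734]
  rect ((525.2135009765625, -134.56910705566406), (67.66492462158203, 69.56293487548828), 11.092860221862793)
bowl 377 [0.44610478 0.11396134 0.14108977] [0.4021472  0.08056499 0.13008048] [0.48351827 0.14390377 0.15942557]
  rect ((447.4536437988281, 113.71464538574219), (66.87505340576172, 73.77491760253906), 65.11405944824219)
handle 143 [0.34941724 0.08333808 0.14146286] [0.28916585 0.05472393 0.12811598] [0.4118423  0.10020671 0.15942557]
daikon col 208 [[ 0.51712793 -0.03038477  0.138     ]]
```

```bash
python3 - <<'E'
from h import *
e=np.array([.973,.231]);f=np.array([-.231,.973]);B=np.array([.444,-.0248])
for n in('top','scene'):
    g=np.load(n+'.npz');X=g['X'];P=X[...,:2]-B;x=P@e;y=P@f;z=X[...,2]
    k=(abs(x)<.35)&(abs(y)<.13)&(z>.184)&(z<.196)&(x>.2)
    print(n,'lid x',np.percentile(x[k],[1,50,99]),'y',np.percentile(y[k],[1,50,99]),k.sum())
    for x0 in(.14,.17,.2,.23):
        k=(abs(x-x0)<.006)&(abs(y)<.05);print('  flap',x0,np.median(z[k]))
    k=(abs(z-.122)<.006)&(abs(y)<.15)&(abs(x)<.14);print('  board x',np.percentile(x[k],[.5,99.5]),np.median(z[k]))
    yy=(abs(x)<.1)&(abs(z-.122)<.006)&(abs(y)<.2);print('  board y',np.percentile(y[yy],[.5,99.5]))
    k=(z>.132)&(z<.16)&(abs(x-.07)<.035)&(abs(y+.023)<.035);print('  daikon x',np.percentile(x[k],[2,98]),'y',np.percentile(y[k],[2,98]))
    k=(np.hypot(X[...,0]-.22,X[...,1]+.585)<.1)&(z>.1)
    print('  fingers z',k.sum(),np.sort(z[k])[:30:5] if k.any() else '')
E
```

```text
top lid x [0.24892683 0.28628868 0.32263097] y [-0.10636464 -0.0043358   0.09785782] 2449
  flap 0.14 0.12146308012939026
  flap 0.17 0.1379931670835666
  flap 0.2 0.1552438407311554
  flap 0.23 0.17158787489331045
  board x [-0.12865018  0.13815005] 0.12188832094608766
  board y [-0.17649841  0.17765317]
  daikon x [0.05027034 0.0898496 ] y [-0.04220206 -0.00385636]
  fingers z 651 [0.24246791 0.24596703 0.24824024 0.24982121 0.25096577 0.25266572]
scene lid x [0.24972724 0.2913721  0.32260783] y [-0.11174889 -0.01344442  0.09620396] 1353
  flap 0.14 0.12344599883514928
  flap 0.17 -0.7444161844652109
  flap 0.2 -0.7448574640885481
  flap 0.23 -0.7459072401759579
  board x [-0.12776346  0.13706023] 0.12282115986678935
  board y [-0.18212087  0.17374212]
  daikon x [0.05955375 0.08979661] y [-0.04817558 -0.0097949 ]
  fingers z 3151 [0.24516814 0.25002786 0.25265476 0.25656233 0.25829591 0.25995618]
```

>>> carry_out([
  [1,0,0.09,0.09,0,0,0.038],
  [1,0.05,0.11,0.04,0,0,0.038],
  [1,0.06,0.12,0,0,0,0.038],
  [1,0.06,0.12,0,0,0,0.038],
  [1,0.06,0.12,0,0,0,0.038],
  [1,0.06,0.12,0,0,0,0.038],
  [1,0.06,0.12,0,0,0,0.038],
  [1,0.06,0.12,0,0,0,0.038],
])

```text
clock: 0.77
position: [0.3433, -0.307, 0.2698]
orientation: [-2.481, -1.926, -0.0]
contact_force: [0.1, 0.3, -0.4]
gripper_width: 0.0855
finger_force: 0.0
```

>>> carry_out([
  [1,0.075,0.114,0,0,0,0.0308],
  [1,0.075,0.114,0,0,0,0.0308],
  [1,0.075,0.114,0,0,0,0.0308],
  [1,0.075,0.114,0,0,0,0.0308],
  [1,0.075,0.114,0,0,0,0.0308],
  [1,0.075,0.114,0,0,0,0],
  [1,0.075,0.114,0,0,0,0],
  [1,0.073,0.119,0,0,0,0],
])

```text
clock: 1.43
position: [0.5229, -0.032, 0.2699]
orientation: [-1.954, -2.46, 0.001]
contact_force: [0.3, -0.6, -0.1]
gripper_width: 0.0853
finger_force: 0.0
```

>>> carry_out([
  [1,0,0,-0.08,0,0,0],
  [1,0,0,-0.08,0,0,0],
  [1,0,0,0,0,0,0],
])

```text
clock: 1.68
position: [0.5195, -0.0324, 0.2162]
orientation: [-1.946, -2.454, 0.007]
contact_force: [-1.0, 0.6, -1.7]
gripper_width: 0.0856
finger_force: 0.0
```

```bash
python3 - <<'E'
from h import *
s=sensors.get_state();print(s['position'],s['orientation'])
T=s['position']
p,d,c=shot('wrist');save('w1',p);X=cloud(d,c);np.savez('w1.npz',p=p,X=X)
q,d2,c2=shot('scene');save('s1',cv2.resize(q[130:290,200:380],None,fx=4,fy=3.7));Y=cloud(d2,c2)
e=np.array([.973,.231]);f=np.array([-.231,.973]);B=np.array([.444,-.0248])
for n,Z in(('w',X),('s',Y)):
    P=Z[...,:2]-B;x=P@e;y=P@f;z=Z[...,2]
    k=(z>.132)&(z<.16)&(abs(x-.07)<.035)&(abs(y+.023)<.035)
    if k.any():print(n,'daikon',k.sum(),np.percentile(x[k],[2,98]),np.percentile(y[k],[2,98]))
    for a,b in((.10,.16),(-.01,.05)):
        k=(z>.18)&(z<.29)&(x>a)&(x<b)&(abs(y+.025)<.02)
        if k.any(): 
            t=np.sort(z[k])[:3]; kk=k&(z<t[0]+.02); print(n,'finger',k.sum(),t,np.percentile(x[kk],[2,98]),np.percentile(y[kk],[2,98]))
E
```

```text
[ 0.51949854 -0.03244279  0.21622969] [-1.94644159 -2.45429424  0.00731728]
w daikon 3846 [0.05036249 0.08867304] [-0.04203151 -0.00367315]
w finger 11439 [0.22810591 0.22825042 0.22875648] [0.11367159 0.12682822] [-0.03502675 -0.01333269]
w finger 11134 [0.22881077 0.22939564 0.22983152] [0.01607158 0.02907753] [-0.03435071 -0.01292285]
s daikon 117 [0.05947949 0.09031841] [-0.048235   -0.01139582]
s finger 113 [0.23367989 0.23473607 0.23523087] [0.11743451 0.12800837] [-0.03950017 -0.02086451]
s finger 87 [0.23237993 0.23301695 0.23493552] [0.02357756 0.03098412] [-0.0394393  -0.01833942]
```

View pics/w1.png

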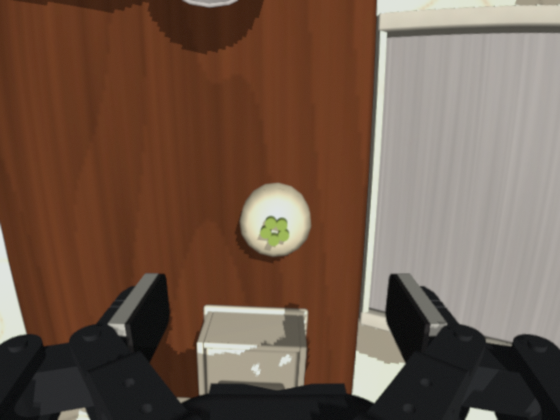

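View pics/s1.png

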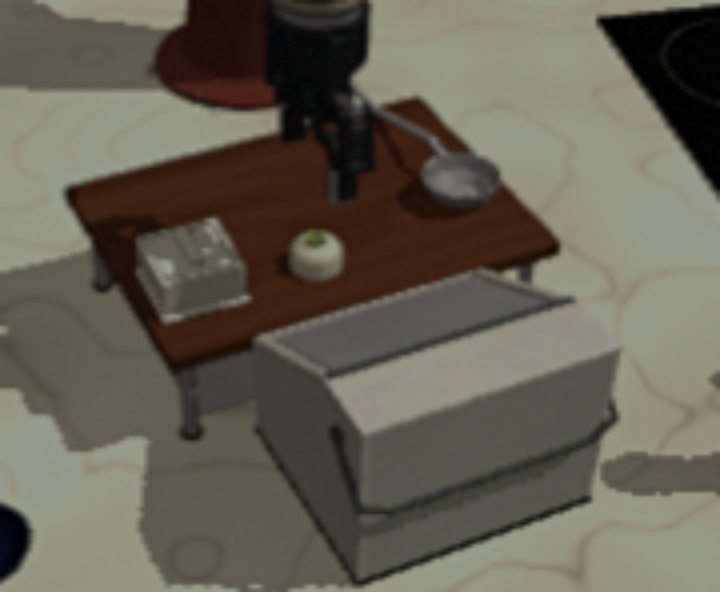

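Wrist view: the daikon end at (275,220) lies between the finger lines (tips at about (160,290) and (395,290)), with the mould at (255,350) clear of them. The scene crop shows the arm above the board with nothing disturbed. Tips are about 12 mm above the TCP.

>>> carry_out([
  [1,0,0,-0.06,0,0,0],
  [1,0,0,-0.06,0,0,0],
  [1,0,0,-0.06,0,0,0],
  [1,0,0,-0.06,0,0,0],
  [1,0,0,-0.04,0,0,0],
  [1,0,0,-0.02,0,0,0],
  [1,0,0,0,0,0,0],
  [1,0,0,0,0,0,0],
])

```text
clock: 2.45
position: [0.5229, -0.0344, 0.1334]
orientation: [1.954, 2.458, 0.001]
contact_force: [1.2, 0.5, 0.5]
gripper_width: 0.0854
finger_force: 0.0
```

```bash
cat > look.py <<'E'
from h import *
import sys
s=sensors.get_state();T=s['position']
e=np.array([.973,.231]);f=np.array([-.231,.973]);B=np.array([.444,-.0248])
print(s['clock'],T,(T[:2]-B)@e,(T[:2]-B)@f,s['orientation'],s['contact_force'])
p,d,c=shot('wrist');save(sys.argv[1],p);X=cloud(d,c)
P=X[...,:2]-B;x=P@e;y=P@f;z=X[...,2];t=(T[:2]-B)@e
for nm,a,b,lo,hi in(('daikon',t-.045,t+.045,.132,.16),('A',t+.03,t+.065,.10,.17),('B',t-.065,t-.038,.10,.17)):
    k=(z>lo)&(z<hi)&(x>a)&(x<b)&(abs(y+.024)<(.035 if nm=='daikon' else .013))
    if nm!='daikon': k&=cv2.cvtColor(p,cv2.COLOR_RGB2HSV)[...,1]<70
    if k.any(): print(nm,k.sum(),np.percentile(x[k],[2,98]),np.percentile(y[k],[2,98]),np.percentile(z[k],[.5,98]))
E
python3 look.py w2
```

```text
2.45 [ 0.52294409 -0.03441657  0.13342429] 0.07459117101295225 -0.02759301043171611 [1.95430383e+00 2.45812919e+00 1.01454232e-03] [1.20135157 0.46660309 0.46492334]
daikon 10013 [0.03113144 0.116935  ] [-0.03904115 -0.00358195] [0.13267986 0.15837542]
A 2777 [0.11634844 0.13919555] [-0.03573856 -0.01215237] [0.11369093 0.16945572]
B 1749 [0.01896918 0.03169644] [-0.03603465 -0.0154434 ] [0.14804821 0.16964014]
```

View pics/w2.png

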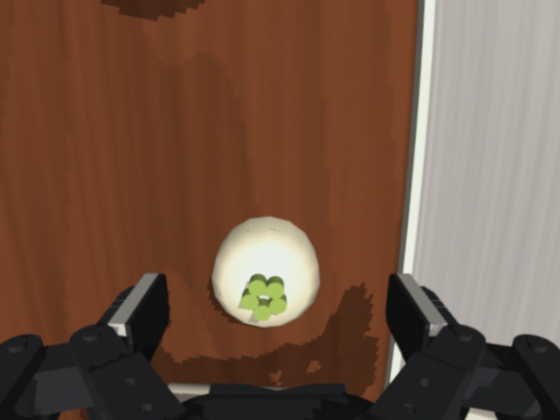

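The daikon end (265,272) is between the fingers, with the B tip at about (150,290) and the A tip at (400,290), just before the lip line (u≈405). I'll lower to just above the board.

>>> carry_out([
  [1,0,0.01,-0.02,0,0,0],
  [1,0,0,-0.02,0,0,0],
  [1,0,0,-0.012,0,0,0],
  [1,0,0,0,0,0,0],
  [1,0,0,0,0,0,0],
])

```text
clock: 2.92
position: [0.522, -0.0309, 0.1162]
orientation: [-1.954, -2.459, 0.001]
contact_force: [-0.1, -0.1, 0.4]
gripper_width: 0.0852
finger_force: 0.0
```

```bash
python3 look.py w3
```

```text
2.9167 [ 0.52201502 -0.03091015  0.11619884] 0.0744971660961671 -0.023966644829833482 [-1.95383049e+00 -2.45900005e+00  6.91263322e-04] [-0.07083897 -0.06597004  0.36362486]
daikon 14230 [0.03094613 0.11716306] [-0.0373682  -0.00356187] [0.13233629 0.15817257]
A 4477 [0.11628793 0.13866966] [-0.03243265 -0.01205896] [0.11504304 0.16787647]
B 3579 [0.0189243  0.03171653] [-0.03195391 -0.01172508] [0.13130333 0.16798457]
```

>>> carry_out([
  [1,0.0101,0.0024,-0.003,0,0,0],
  [1,0.0101,0.0024,-0.003,0,0,0],
  [1,0.0101,0.0024,0,0,0,0],
  [1,0.0101,0.0024,0,0,0,0],
  [1,0.0101,0.0024,0,0,0,0],
  [1,0.0101,0.0024,0,0,0,0],
  [1,0.0101,0.0024,0,0,0,0],
  [1,0.0101,0.0024,0,0,0,0],
])

```text
clock: 3.63
position: [0.5469, -0.0252, 0.1149]
orientation: [-1.954, -2.46, 0.0]
contact_force: [-0.6, -0.6, 0.2]
gripper_width: 0.0854
finger_force: 0.3
```

>>> carry_out([
  [1,0.0101,0.0024,0,0,0,0],
  [1,0.0101,0.0024,0,0,0,0],
  [1,0.0101,0.0024,0,0,0,0],
  [1,0.0101,0.0024,0,0,0,0],
  [1,0.0101,0.0024,0,0,0,0],
  [1,0.0101,0.0024,0,0,0,0],
])

```text
clock: 4.13
position: [0.5649, -0.0209, 0.1148]
orientation: [-1.954, -2.459, 0.001]
contact_force: [-2.5, -0.9, 1.6]
gripper_width: 0.0856
finger_force: 1.3
```

```bash
python3 look.py w4
```

```text
4.1333 [ 0.56486332 -0.02094036  0.1148152 ] 0.11849158580860286 -0.024163997454203584 [-1.95433233e+00 -2.45923643e+00  5.73234215e-04] [-2.472992   -0.85126694  1.6141372 ]
daikon 14259 [0.07492095 0.16122339] [-0.03920236 -0.00536004] [0.13234547 0.15817189]
A 7331 [0.14939835 0.18247698] [-0.03516506 -0.01151072] [0.11596597 0.16653154]
B 3709 [0.06287855 0.07987222] [-0.0319079  -0.01175097] [0.13059434 0.16760595]
```

View pics/w4.png

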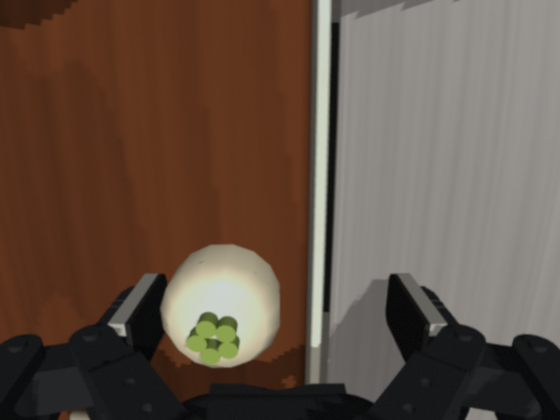

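The dark gap at u≈333 shows the flap opening ahead of the daikon end (220,305), which rides squarely on finger B. Forces are about 2.5 N. I'll carry on.

>>> carry_out([
  [1,0.0101,0.0024,0,0,0,0],
  [1,0.0101,0.0024,0,0,0,0],
  [1,0.0101,0.0024,0,0,0,0],
  [1,0.0101,0.0024,0,0,0,0],
  [1,0.0101,0.0024,0,0,0,0],
  [1,0.0101,0.0024,0,0,0,0],
  [1,0.0101,0.0024,0,0,0,0],
  [1,0.0101,0.0024,0,0,0,0],
])

```text
clock: 4.85
position: [0.5891, -0.0152, 0.1148]
orientation: [-1.954, -2.459, 0.001]
contact_force: [-3.9, -1.0, 0.9]
gripper_width: 0.0852
finger_force: 1.6
```

>>> carry_out([
  [1,0.0101,0.0024,0,0,0,0],
  [1,0.0101,0.0024,0,0,0,0],
  [1,0.0101,0.0024,0,0,0,0],
  [1,0.0101,0.0024,0,0,0,0],
  [1,0.0101,0.0024,0,0,0,0],
  [1,0.0101,0.0024,0,0,0,0],
  [1,0.0101,0.0024,0,0,0,0],
  [1,0.0101,0.0024,0,0,0,0],
])

```text
clock: 5.52
position: [0.6133, -0.0094, 0.1146]
orientation: [-1.954, -2.459, 0.001]
contact_force: [-4.9, -1.5, 0.3]
gripper_width: 0.0852
finger_force: 2.2
```

```bash
python3 look.py w5
```

```text
5.5167 [ 0.61327393 -0.00936665  0.11461692] 0.16826863470353884 -0.024085629006840175 [-1.95410595e+00 -2.45916085e+00  7.12951766e-04] [-4.85918493 -1.49598773  0.33446554]
daikon 3789 [0.1238861  0.21256295] [-0.033992   -0.01214593] [0.13220432 0.15942217]
A 8178 [0.19959052 0.23240651] [-0.03531042 -0.01146273] [0.10078323 0.16621797]
B 3651 [0.11273118 0.12556487] [-0.03231754 -0.01168633] [0.11336585 0.16711926]
```

View pics/w5.png

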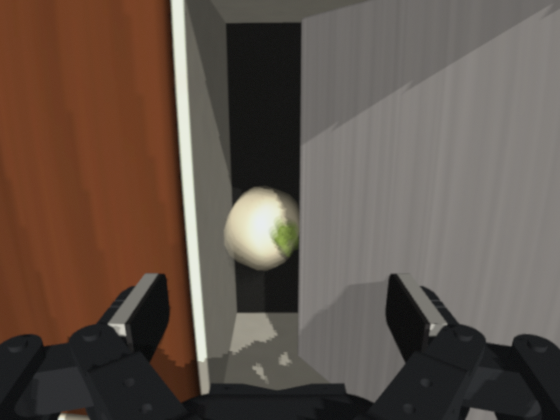

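The daikon end (262,228) is down through the opening, between the front wall and the flap edge. I'll open a little more so that it falls free, and check its depth.

>>> carry_out([
  [1,0.008,0.0019,0,0,0,0],
  [1,0.008,0.0019,0,0,0,0],
  [1,0.008,0.0019,0,0,0,0],
  [1,0.008,0.0019,0,0,0,0],
  [1,0,0,0,0,0,0],
  [1,0,0,0,0,0,0],
  [1,0,0,0,0,0,0],
])

```text
clock: 6.15
position: [0.6221, -0.0071, 0.1141]
orientation: [-1.953, -2.458, 0.002]
contact_force: [-5.6, -1.4, -0.4]
gripper_width: 0.0857
finger_force: 2.3
```

```bash
python3 look.py w6; python3 - <<'E'
from h import *
p,d,c=shot('wrist');X=cloud(d,c);h=cv2.cvtColor(p,cv2.COLOR_RGB2HSV)
B=np.array([.444,-.0248]);x=(X[...,:2]-B)@[.973,.231]
k=(h[...,0]>25)&(h[...,0]<50)&(h[...,1]>110)&(x>.13)&(x<.26)
print('green',k.sum(),X[k].mean(0) if k.any() else '',np.argwhere(k).mean(0) if k.any() else '')
E
```

```text
6.15 [ 0.62212971 -0.00713609  0.11411733] 0.1774005669928431 -0.02396098168911299 [-1.95339901e+00 -2.45821059e+00  2.00396184e-03] [-5.55353634 -1.37766774 -0.35837858]
daikon 3803 [0.13303631 0.22173483] [-0.03382917 -0.01213312] [0.13215997 0.15944187]
A 7668 [0.21472777 0.2417196 ] [-0.03468178 -0.01143101] [0.10053441 0.1665155 ]
B 4990 [0.12219272 0.13622739] [-0.03493974 -0.01156731] [0.10062534 0.16612014]
green 446 [ 0.61345236 -0.01166243  0.04515472] [230.66367713 262.4058296 ]
```

View pics/w6.png

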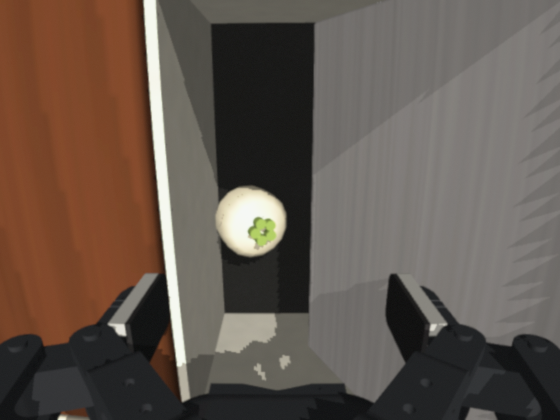

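The daikon end (250,222) now stands on the caddy floor (stubs at z≈0.045). I'll back out the way I came so the flap closes softly behind the finger.

>>> carry_out([
  [1,-0.0195,-0.0046,0,0,0,0],
  [1,-0.0195,-0.0046,0,0,0,0],
  [1,-0.0195,-0.0046,0,0,0,0],
  [1,-0.0195,-0.0046,0,0,0,0],
  [1,-0.0195,-0.0046,0,0,0,0],
  [1,-0.0195,-0.0046,0,0,0,0],
  [1,-0.0195,-0.0046,0,0,0,0],
  [1,-0.0195,-0.0046,0,0,0,0],
])

```text
clock: 6.92
position: [0.5755, -0.0183, 0.1149]
orientation: [1.954, 2.459, 0.001]
contact_force: [-0.2, -0.8, 2.4]
gripper_width: 0.0856
finger_force: 1.0
```

>>> carry_out([
  [1,-0.0195,-0.0046,0,0,0,0],
  [1,-0.0195,-0.0046,0,0,0,0],
  [1,-0.0195,-0.0046,0,0,0,0],
  [1,-0.0195,-0.0046,0,0,0,0],
  [1,-0.0195,-0.0046,0,0,0,0],
  [1,-0.0195,-0.0046,0,0,0,0],
  [1,0,0,0.04,0,0,0],
  [1,0,0,0.07,0,0,0],
])

```text
clock: 7.58
position: [0.5382, -0.0262, 0.1453]
orientation: [-1.951, -2.455, 0.005]
contact_force: [1.0, 0.5, 1.1]
gripper_width: 0.085
finger_force: 0.0
```

>>> carry_out([
  [1,0,0,0.1,0,0,0],
  [1,0,0,0.1,0,0,0],
  [1,0,0,0.1,0,0,0],
  [1,0,0,0.06,0,0,0],
  [1,0,0,0,0,0,0],
  [1,0,0,0,0,0,0],
  [1,0,0,0,0,0,0],
])

```text
clock: 8.17
position: [0.5403, -0.0264, 0.2549]
orientation: [-1.954, -2.458, 0.001]
contact_force: [0.9, -0.3, -0.5]
gripper_width: 0.0855
finger_force: 0.0
```

```bash
python3 - <<'E'
from h import *
s=sensors.get_state();print(s['clock'],s['position'],s['contact_force'])
p,d,c=shot('wrist');save('w7',p);X=cloud(d,c);B=np.array([.444,-.0248]);P=X[...,:2]-B;x=P@[.973,.231];y=P@[-.231,.973]
for x0 in(.14,.17,.2,.23):
    k=(abs(x-x0)<.005)&(y>0)&(y<.05);print(x0,k.sum(),np.median(X[...,2][k]) if k.any() else '')
E
```

```text
8.1667 [ 0.54034561 -0.02636572  0.25488622] [ 0.88484641 -0.30504384 -0.4760128 ]
0.14 1038 0.12239763844361837
0.17 1203 0.13916978492023496
0.2 1427 0.15603401103129474
0.23 1624 0.1729303631052161
```

View pics/w7.png

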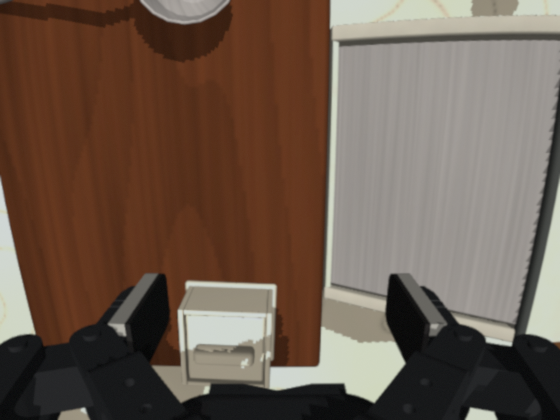

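The flap is shut (same heights as at the start), the board is clear, and the mould (228,330) and ladle (185,5) haven't moved.

```bash
python3 -c "
from cell import r
print(r.finish_job())"
```

```text
the job is handed in; nothing more can be done
None
```

The daikon end is in the caddy: one finger held the flap open while the other pushed it through, the flap is shut again, the mould and ladle are where they were, and the job was handed in at about 8 s.

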